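Shut and lock the filler hatch of the copper pot

ROBOT

A 6-joint arm with a two-finger parallel gripper is mounted at the origin on the work surface. World frame = base frame: x ahead of the robot, y to its left, z up, the work surface at z = 0. Lengths are in m, angles in rad, forces in N, time in s.
With the tool pointing down it reaches from about 0.35 to 0.975 m from the base axis. Payload 4.9 kg.
Tool frame: the origin (TCP) lies at the very end of the fingers, on their centre line; the grasp point (between the pads) lies env.hold_point_z behind it (env.hold_point_z is the distance from the TCP to the grasp point, in m); z points along the fingers, y is the line along which they close (so a half turn about z gives the same grasp; the last joint's range is limited). The gripper opens to 85 mm and grips with 20 to 120 N. Pads are 22 mm wide; open, the fingers measure 114 mm over their backs; the gripper's body (76 mm by 85 mm) begins 54 mm behind the grasp point. The pads swing forward as they close: fully open they stand 13 mm farther back than shut.
Start: joints at [1.068, 0.053, 1.613, -0, 1.476, -0.119], TCP at [0.234, 0.58, 0.231] pointing down, gripper open.
Joint ranges: [-3.01, 3.01], [-1.01, 2.22], [0.06, 2.58], [-1.02, 4.17], [0.09, 2.62], [-3.14, 3.14]. Speed limits (rad/s): [2.57, 2.57, 3.14, 3.14, 3.14, 3.14].

INTERFACE

Orientations are given as a unit quaternion [x, y, z, w].
In Python, from workcell import telemetry, eyes, env gives the robot as it stands. The module is installed in compiled form; this text tells all that it offers.
- The arm moves only by the shell command python3 -m creep 'ROWS' [FORCE]. ROWS is JSON, one flat list of numbers, 5 for each row, row after row: the shift along the tool's x, y, z in cm, then the turn about the tool's z in rad, then the finger opening in cm, from 0 to 8.54. In form: [x, y, z, spin, jaw, x, y, z, spin, jaw, ...]. A call has 1 to 20 rows; each row shifts and turns the commanded pose from where the row before left it, along the tool's axes as they then stand; what a row does not reach is not made up. A row lasts 1/10 s, in which the tool goes at most 50 mm and 8.59 degrees, less where a joint would pass 70% of its speed; a pose out of reach is approached as far as the arm can. A call is refused whole if a number of a shift passes 5 or a number of a turn 0.15, either way. A call with a gripper value outside its range is refused whole. The fingers move at their own pace and stop on an object; FORCE is the grip in N (left out, the last holds). Time passes only in rows, so rows that do not move let the fingers close. It gives the time, the measured TCP pose, the force, the opening and the grip force at its end, in the units of the state.
- telemetry.state(): the state, without advancing time (a new reading comes with each control period).
- eyes.camera(name): name is "side" or "top" or "wrist"; returns the picture (384x512x3 uint8, red, green, blue); there is no depth.
- eyes.camera_model(name): a dict with "K" (3x3 intrinsics, pixels), "D" ([k1, k2, p1, p2, k3] as OpenCV has them; the pictures are not rectified), "R" (3x3) and "t" (3): a world point X has camera coordinates R X + t; the wrist camera has in their place "T_tool_cam" (4x4, takes a point from camera to tool coordinates, whose origin is the TCP and whose axes are the flange's). Camera axes: x right, y down, z forward; pixel columns grow to the right and rows downward; lengths in m; the calibration is good to about 2 mm. A picture is of the moment at which its call begins: read the wrist's pose just before it. camera_model takes no time and is no camera call.
- env.job_done(): hands the job in; it is judged then, once.
The state is a dict: "clock": time; "qpos": joint angles; "qvel": joint speeds; "joint_efforts": joint torques, N m; "tcp_pos": TCP position; "tool_rot": TCP orientation; "force": force on the tool from outside, world axes, zero at the start; "moment": the same for the moment, N m; "grip_width": finger opening in m; "gripper_force": force on a finger pad.
Only numpy, scipy, OpenCV 4.12 (cv2) and the standard library are available. Lean on these libraries where they do the work, as an engineer would, in place of code of your own. Each camera call takes 0.05 s, during which the arm holds its last target. There are 200 camera calls.

TASK

The copper pot still is filled: close its hatch by pushing with the fingertips only. Push the open filler lid over until it lies fully down on its neck, and after that push the locking bar by the red face of its paddle round over the lid until it is fully home against its stop. Do not pinch the lid or the paddle, do not shift the pot, and leave the bottle, the glass and the jar undisturbed.

Things in the scene. Friction and masses are not known exactly. Their poses are not given: they have to be found in the camera images.
- pot: Copper pot still standing loose on the bench: round, 250 mm diameter, 7 kg, flat top 125 mm above the bench, yaw within 0.35 rad. Origin: centre of its underside. In its frame (z up) the filler neck is central (92 mm diameter, rim at height 150 mm), the lid's hinge at +x (56 mm out, away from the robot), the bar's pivot at +y (72 mm out). Side handles (+y, -y, out to 157 mm) and drain cock lie below 90 mm.
- lid (a joint): Angle of the filler lid in rad: 0 = fully down on the neck; grows as it swings up about its level hinge; 1.57 = upright; stops at 1.9. Starts open, 1.4 to 1.75. The hinge is stiff (0.25 N m): the lid stays where it is left; 1 to 5 N at its edge moves it.
- lid_hinge (a point): Point on the hinge axis of the lid, on the pot's +x side (away from the robot), 155.5 mm above the bench. The axis runs level along the pot's y.
- lid_edge (a point): Middle of the lid's free edge, on the outer copper face. The lid is a disc 100 mm in diameter, 9 mm thick, centre 56 mm and free edge 106 mm from the hinge axis; the outer face lies 4.5 mm outside the plane through the axis. Closed, this face is on top at height 160 mm; standing open it looks away from the robot (pot +x), free edge at about 260 mm.
- lid_plate: The outer copper disc of the lid, 100 mm diameter, 5 mm thick; origin at the centre of its inner side, z out of the outer face. This is the face to push.
- lid_gasket: The white gasket disc on the inside of the lid, 100 mm diameter, 4 mm thick; origin at the centre of its inner face. Touching it and the copper plate together counts as pinching the lid.
- bar (a joint): Angle of the locking bar in rad: 0 = closed, across the middle of the lid along the pot's -y, against its stop; grows as it swings towards the pot's -x (to the robot), clockwise from above; stops at 1.75. Starts open, 1.2 to 1.65, clear of the lid. Stiff (0.15 N m): stays where it is left; about 1.5 N at the paddle moves it.
- bar_pivot (a point): Point on the vertical pivot axis of the locking bar, at the upper face of the bar, 174 mm above the bench. The dark steel bar is 16 mm wide, 10 mm thick, and reaches 140 mm from this axis; its underside is 164 mm above the bench, 4 mm over the closed lid.
- paddle_mid (a point): Centre of the paddle's red face, 120 mm from the pivot axis along the bar, 6 mm off the bar's centre line, height 191.5 mm. The paddle is an upright plate on the bar's end, 40 mm long along the bar, 12 mm thick, from 174 to 209 mm above the bench. The red half is the side to push to close the bar; when closed it faces the pot's -x.
- paddle_red: Red half of the paddle, the side to push; origin on the bar's pivot axis at the bar's underside.
- paddle_black: Black half of the paddle, the far side; origin on the bar's pivot axis at the bar's underside. Touching it and the red half together counts as pinching the paddle.
- stop_top (a point): Top of the small steel stop post of the bar, 8 x 16 mm, 45 mm tall on the pot's flat top (height 170 mm), at x +12.5, y -78 mm in the pot's frame. The closed bar rests beside it.
- port_top (a point): Centre of the top of the capped vapour port on the pot, 40 mm diameter, height 146 mm, at x +66, y -70 mm in the pot's frame. Not part of the work.
- bottle: Clear water bottle with a blue cap, 64 mm diameter, 190 mm tall, standing loose beside the pot; origin at the centre of its underside. Leave alone.
- glass: Glass tasting cup, 64 mm diameter, 95 mm tall, standing loose beside the pot; origin at the centre of its underside. Leave alone.
- jar: Amber sample jar with a brass cap, 72 mm diameter, 85 mm tall, standing loose in front of the pot, to its -y side; origin at the centre of its underside. Leave alone.

How it is judged:
On the way, in this order (a step that is already met when the one before it is completed fails the run):
1. the lid is pushed fully down while the bar is still open (value of joint lid below 0.06 rad and value of joint bar above 0.9 rad), for 0.2 s.
2. the bar is pushed home over the closed lid (value of joint bar below 0.07 rad and value of joint lid below 0.06 rad), for 0.2 s.
At the end, for the whole second after the job is handed in: The lid is within 0.06 rad of fully down (6 mm at its edge) and the bar within 0.07 rad of its stop (8 mm at the paddle), both at rest; the pot has moved less than 20 mm and stands level; bottle, glass and jar stand upright within 20 mm of where they were (all of step 2 and velocity of joint each of lid, bar below 0.05 rad/s and velocity of joint bar above -0.05 rad/s and distance of each of pot, bottle, glass, jar from where it was at the start of the episode below 0.02 m and angle between pot's own z axis and vertical below 0.05 rad and angle between each of bottle, glass, jar's own z axis and vertical below 0.25 rad); the robot touches nothing.
It fails at once if the bar is swung over the mouth while the lid is not down (value of joint bar below 0.8 rad and value of joint lid above 0.2 rad).
It fails at once if the lid is pinched: its copper face and its gasket pressed at once (contact force between the fingers and lid_plate above 1.5 N and contact force between the fingers and lid_gasket above 1.5 N).
It fails at once if the paddle is pinched: its red and black sides pressed at once (contact force between the fingers and paddle_red above 1.5 N and contact force between the fingers and paddle_black above 1.5 N).
It fails at once if the pot is shifted, tipped or lifted (distance of pot from where it was at the start of the episode above 0.02 m or angle between pot's own z axis and vertical above 0.1 rad).
It fails at once if the bottle, glass or jar is pushed, tipped or lifted ((distance of bottle from where it was at the start of the episode above 0.02 m or angle between bottle's own z axis and vertical above 0.25 rad) or (distance of glass from where it was at the start of the episode above 0.02 m or angle between glass's own z axis and vertical above 0.25 rad) or (distance of jar from where it was at the start of the episode above 0.02 m or angle between jar's own z axis and vertical above 0.25 rad)).
It also fails if it takes over 59 s, if anything falls off the work surface, if the arm or the gripper's body presses on something with over 40 N, if the wrist force passes 120 N, or if a joint passes its speed limit or range.

## Working session

There is one attempt and no reset: what is moved stays moved. The work goes in short steps, Python scripts to look and compute and a shell command to move; the robot and the scene stay as the last step left them, time stands still between calls to the robot, and variables do not carry over. Pictures are saved under pics/ and viewed, at most 10 in all, crops included, and the job is handed in when it is done.

```bash
mkdir -p pics
python3 - <<'E'
from workcell import telemetry, eyes, env
import cv2, numpy as np
s=telemetry.state(); print(s, env.hold_point_z)
a=eyes.camera('side');b=eyes.camera('top')
cv2.imwrite('pics/side.png',a[...,::-1]);cv2.imwrite('pics/top.png',b[...,::-1])
for n in('side','top'):
  m=eyes.camera_model(n);R=np.array(m['R']);print(n,np.round(m['K'],1).tolist(),m['D'],(-R.T@np.array(m['t'])).round(3),R.round(2).tolist())
E
```

```text
{'clock': 0.0, 'qpos': array([ 1.06799908e+00,  5.33370889e-02,  1.61430476e+00, -7.13128587e-06,
        1.47603593e+00, -1.19005395e-01]), 'qvel': array([ 0.00217123, -0.00010504, -0.0002126 , -0.0008702 , -0.00022052,
        0.00027643]), 'joint_efforts': array([-9.18812248e-05, -3.93663812e+01, -3.70175922e+01, -1.09520799e-04,
        6.87463616e-03, -3.19847445e-06]), 'tcp_pos': array([0.23371957, 0.57896754, 0.23006887]), 'tool_rot': array([ 1.90719925e-01,  9.81643939e-01, -9.93665501e-04, -3.15558168e-04]), 'force': array([-0.127558  ,  0.94066527,  0.47464833]), 'moment': array([0.01543649, 0.00483009, 0.02308012]), 'gripper_force': 0.0, 'grip_width': 0.08540310045657648} 0.0187
side [[397.3, 0.0, 254.1], [0.0, 397.3, 191.0], [0.0, 0.0, 1.0]] [-0.13294754  0.          0.          0.          0.        ] [-0.021 -0.554  0.931] [[0.71, -0.71, -0.0], [-0.48, -0.48, -0.74], [0.52, 0.52, -0.68]]
top [[385.4, 0.0, 252.7], [0.0, 385.4, 194.1], [0.0, 0.0, 1.0]] [-0.10583783  0.          0.          0.          0.        ] [0.369 0.055 1.084] [[-0.03, -1.0, -0.0], [-0.98, 0.03, -0.21], [0.21, -0.0, -0.98]]
```

View pics/side.png

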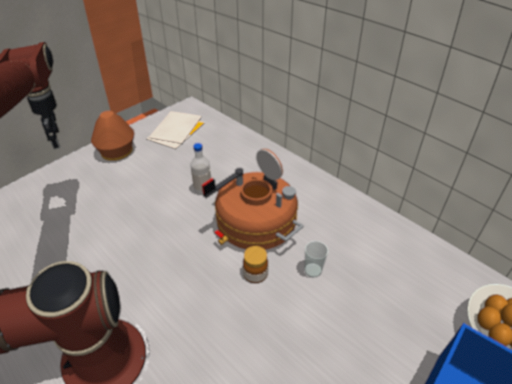

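View pics/top.png

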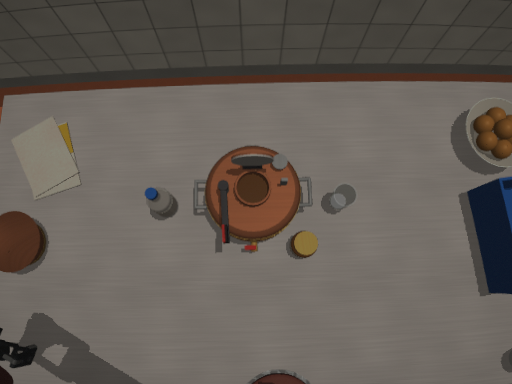

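Side view: the pot is at about (257,208) with the lid up at (270,163) and the red paddle at (208,187). Top view: neck (253,188), bar pivot (224,186), red paddle (225,234), port (280,162), stop (284,181), lid edge-on at (253,159), bottle (160,200), glass (338,201), jar (305,243).

```bash
cat > h.py <<'E'
import numpy as np, cv2
from workcell import telemetry, eyes, env
def ray(n,uv):
    m=eyes.camera_model(n);R=np.array(m['R']);c=-R.T@np.array(m['t'])
    p=cv2.undistortPoints(np.array([[uv]],float),np.array(m['K']),np.array(m['D'])).ravel()
    return c,R.T@np.array([*p,1])
def onz(n,uv,z):
    c,d=ray(n,uv);return c+d*(z-c[2])/d[2]
def two(u1,u2,a='side',b='top'):
    c1,d1=ray(a,u1);c2,d2=ray(b,u2)
    s=np.linalg.lstsq(np.c_[d1,-d2],c2-c1,rcond=None)[0]
    p,q=c1+s[0]*d1,c2+s[1]*d2
    return (p+q)/2,np.linalg.norm(p-q)
E
python3 - <<'E'
from h import *
b=cv2.imread('pics/top.png');a=cv2.imread('pics/side.png')
cv2.imwrite('pics/c1.png',np.hstack([cv2.resize(b[140:265,190:320],None,fx=4,fy=4,interpolation=3)[:480,:500],]) if 0 else cv2.resize(b[140:260,190:320],None,fx=5,fy=5,interpolation=2))
cv2.imwrite('pics/c2.png',cv2.resize(a[135:255,180:310],None,fx=5,fy=5,interpolation=2))
for k,uv,z in(('neck',(253,188),.15),('piv',(224,186),.174),('port',(280,162),.146),('stop',(284,181),.17),('padtop',(225,234),.2),('bottlecap',(152,194),.19),('jar',(306,243),.085),('glassbase',(338,202),.05)):
  print(k,onz('top',uv,z).round(3))
E
```

```text
neck [0.583 0.051 0.15 ]
piv [0.584 0.121 0.174]
port [ 0.649 -0.019  0.146]
stop [ 0.593 -0.025  0.17 ]
padtop [0.465 0.119 0.2  ]
bottlecap [0.566 0.293 0.19 ]
jar [ 0.447 -0.082  0.085]
glassbase [ 0.559 -0.181  0.05 ]
```

View pics/c1.png

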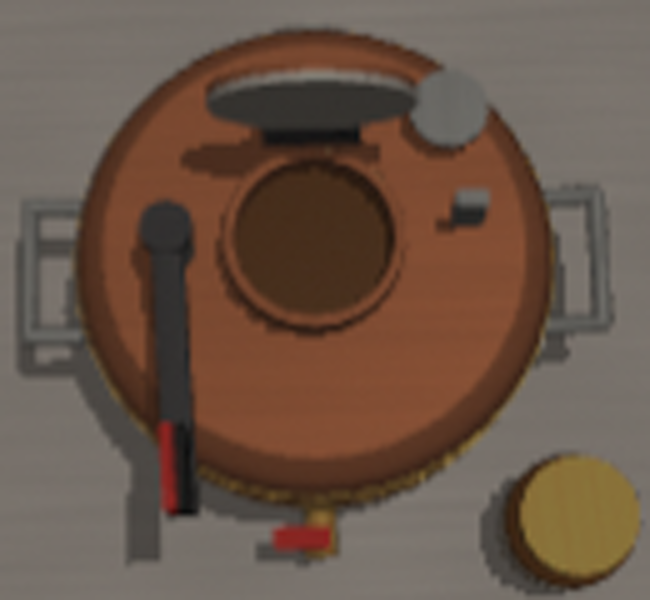

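View pics/c2.png

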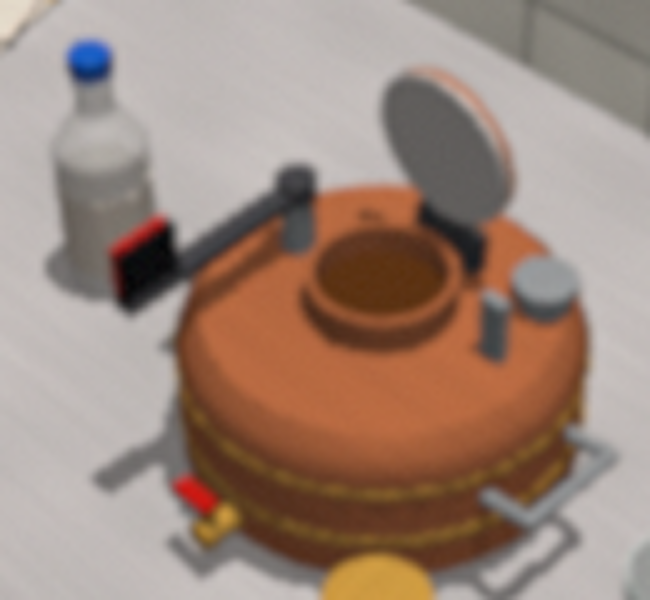

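Pot is at about (0.584, 0.052) with yaw near 0, hinge line near x = 0.640. The lid is roughly upright, and the bar is at about 1.5 with its red face towards +y. I'll raise the tool, close the fingers and align the axes, then cross over to behind the lid.

```bash
python3 -m creep '[0,0,-5,-0.128,0, 0,0,-5,-0.128,0, 0,0,-5,-0.127,0, 0,0,0,0,0, -2.9,-3.3,0,0,0, -2.9,-3.3,0,0,0, -2.9,-3.3,0,0,0, -2.9,-3.3,0,0,0, -2.9,-3.3,0,0,0, -2.9,-3.3,0,0,0, -2.9,-3.3,0,0,0, -2.9,-3.3,0,0,0, 0,0,0,0,0, 0,0,0,0,0]'
python3 - <<'E'
from h import *
print('edge',onz('top',(252,154.6),.26),two((265,149),(252,154.6)))
P=[onz('top',u,z)[:2] for u,z in(((252.2,187.6),.15),((279.6,161),.146),((284,179),.17))]
Q=np.array([[0,0],[.066,-.07],[.0125,-.078]]);P=np.array(P)
q=(Q-Q.mean(0))@[1,1j];p=(P-P.mean(0))@[1,1j]
y=np.angle(np.vdot(q,p));R=np.array([[np.cos(y),-np.sin(y)],[np.sin(y),np.cos(y)]]);t=P.mean(0)-R@Q.mean(0)
print('yaw',y,'pot',t,P)
for n,v in(('hinge',(.056,0)),('piv',(0,.072))):print(n,R@v+t)
b=cv2.imread('pics/top.png').astype(int);m=(b[...,2]>130)&(b[...,1]<70)&(b[...,0]<70);m[:,:218]=0;m[:,235:]=0;m[:200]=0;m[250:]=0
v,u=np.nonzero(m);print('red',len(u),u.mean(),v.mean(),onz('top',(u.mean(),v.mean()),.2))
E
```

```text
clock: 1.5
tcp_pos: [0.4661, 0.3146, 0.3805]
tool_rot: [0.002, 1.0, -0.0, -0.001]
force: [0.3, 1.1, -0.4]
grip_width: 0.0002
gripper_force: 0.0
edge [0.63412989 0.05143448 0.26      ] (array([0.62669846, 0.05348124, 0.27353586]), np.float64(0.007076892440552928))
yaw 0.00729934523822432 pot [0.58467682 0.05212464] [[ 0.58366502  0.0529342 ]
 [ 0.65166242 -0.018594  ]
 [ 0.59828123 -0.02538934]]
hinge [0.64067533 0.0525334 ]
piv [0.58415127 0.12412272]
red 18 223.11111111111111 233.27777777777777 [0.46657059 0.12311768 0.2       ]
```

```bash
python3 -m creep '[-2.93,-3.28,0,0,0, -2.93,-3.28,0,0,0, -2.93,-3.28,0,0,0, -2.93,-3.28,0,0,0, -2.93,-3.28,0,0,0, -2.93,-3.28,0,0,0, -2.93,-3.28,0,0,0, -2.93,-3.28,0,0,0, 0,0,0,0,0, 0,0,3,0,0, 0,0,3,0,0, 0,0,3,0,0, 0,0,3,0,0, 0,0,2.3,0,0, 0,0,0,0,0, 0,0,0,0,0]'
python3 - <<'E'
from h import *
cv2.imwrite('pics/s2.png',cv2.resize(eyes.camera('side')[100:255,180:340,::-1],None,fx=4,fy=3.8))
# corner path: face point at radius r, tool centre = corner + 11 mm
for th in np.arange(1.46,-.01,-.1):
  r=.09;print(round(th,2),(.6407-r*np.cos(th)+.0045*np.sin(th)+.011).round(4),(.1555+r*np.sin(th)+.0045*np.cos(th)).round(4))
E
```

```text
clock: 3.1
tcp_pos: [0.6995, 0.0544, 0.2384]
tool_rot: [-0.0, 1.0, 0.0, -0.0]
force: [1.1, 0.4, 0.1]
grip_width: -0.0
gripper_force: 0.0
1.46 0.6462 0.2454
1.36 0.6373 0.2444
1.26 0.6285 0.2426
1.16 0.6199 0.2398
1.06 0.6116 0.2362
0.96 0.6038 0.2318
0.86 0.5964 0.2266
0.76 0.5896 0.2208
0.66 0.5834 0.2142
0.56 0.5778 0.2071
0.46 0.5731 0.1995
0.36 0.5691 0.1914
0.26 0.5659 0.183
0.16 0.5636 0.1743
0.06 0.5621 0.1654
```

View pics/s2.png

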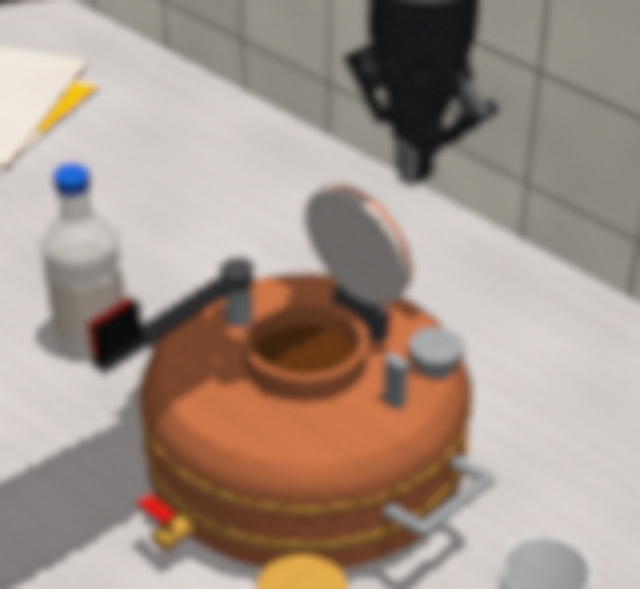

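The closed fingers (crop (410,175)) are behind the open lid (360,245), and nothing has been disturbed. Starting the push.

```bash
python3 -m creep '[1.5,0,0,0,0, 1.5,0,0,0,0, 0.8,0,0,0,0, 0.8,0,0,0,0, 0.8,0,0,0,0, 0.8,0,0,0,0, 0.44,0,0.08,0,0, 0.44,0,0.08,0,0, 0.44,0,0.08,0,0, 0.44,0,0.08,0,0, 0.44,0,0.08,0,0, 0.38,0,0.24,0,0, 0.38,0,0.24,0,0, 0.38,0,0.24,0,0, 0.38,0,0.24,0,0, 0.38,0,0.24,0,0, 0,0,0,0,0]'
python3 - <<'E'
from h import *
cv2.imwrite('pics/s3.png',cv2.resize(eyes.camera('side')[100:255,180:340,::-1],None,fx=4,fy=3.8))
E
```

```text
clock: 4.85
tcp_pos: [0.5961, 0.0528, 0.2215]
tool_rot: [0.0, 1.0, -0.0, -0.001]
force: [-0.0, -0.7, 0.5]
grip_width: 0.0002
gripper_force: 0.0
```

View pics/s3.png

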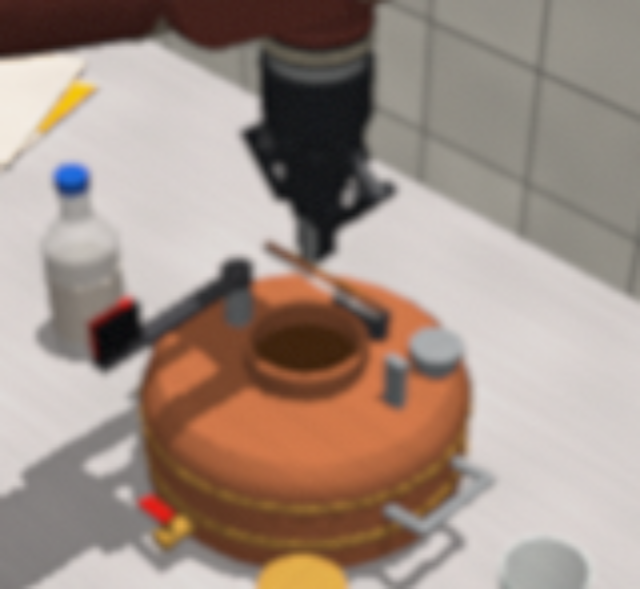

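The lid follows at about 0.8 rad, seen edge-on under the fingertips at (310,260). I'll carry on down along the arc.

```bash
python3 -m creep '[0.42,0,0.35,0,0, 0.42,0,0.35,0,0, 0.42,0,0.35,0,0, 0.26,0,0.36,0,0, 0.26,0,0.36,0,0, 0.26,0,0.36,0,0, 0.26,0,0.36,0,0, 0.18,0,0.41,0,0, 0.18,0,0.41,0,0, 0.18,0,0.41,0,0, 0.18,0,0.41,0,0, 0.08,0,0.4,0,0, 0.08,0,0.4,0,0, 0.08,0,0.4,0,0, 0.08,0,0.4,0,0, 0.08,0,0.3,0,0, 0,0,0,0,0]'
```

```text
clock: 6.6
tcp_pos: [0.5625, 0.0528, 0.1613]
tool_rot: [0.0, 1.0, -0.0, -0.0]
force: [0.1, 0.3, -0.2]
grip_width: 0.0003
gripper_force: 0.0
```

```bash
python3 -m creep '[0,0,0.1,0,0, 0,0,0.1,0,0, 0,0,0.1,0,0, 0,0,0,0,0, 0,0,0,0,0]'
```

```text
clock: 7.1
tcp_pos: [0.5627, 0.0528, 0.16]
tool_rot: [0.0, 1.0, -0.0, -0.0]
force: [-3.9, 0.2, 5.8]
grip_width: 0.0002
gripper_force: 2.6
```

```bash
python3 -m creep '[0,0,0.1,0,0, 0,0,0,0,0, 0,0,0,0,0, 0,0,-2,0,0, 0,0,-4,0,0, 0,0,-4,0,0, 0,0,-3,0,0, 2.45,3.05,0,0,0, 2.45,3.05,0,0,0, 2.45,3.05,0,0,0, 2.45,3.05,0,0,0, 0,0,0,0,0, 0,0,0,0,0]'
python3 - <<'E'
from h import *
a,b=eyes.camera('side'),eyes.camera('top')
x=cv2.resize(a[135:255,170:310,::-1],None,fx=2.8,fy=4);y=cv2.resize(b[140:260,190:320,::-1],None,fx=3,fy=4)
cv2.imwrite('pics/s4.png',np.hstack([x,y]))
E
```

```text
clock: 8.4
tcp_pos: [0.4647, 0.1753, 0.288]
tool_rot: [-0.0, 1.0, -0.0, 0.0]
force: [-0.5, -0.2, -0.2]
grip_width: -0.0
gripper_force: 0.0
```

View pics/s4.png

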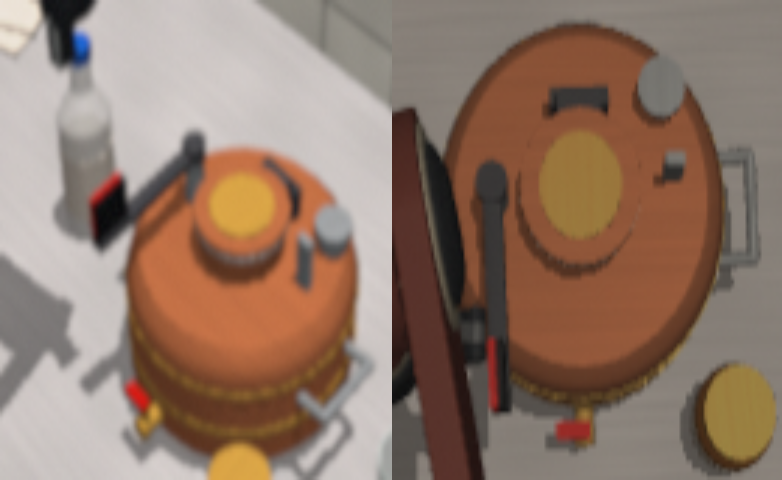

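The lid lies flat on its neck with the yellow top at (240,205) in the left half. The bar is still open, and the red face at (495,372) in the right half points to +y. Next I'll compute the paddle arc.

```bash
python3 -m creep '[0,0,3,0,0, 0,0,3,0,0, 0,0,3,0,0, 0,0,1.2,0,0, 0,0,0,0,0]'
python3 - <<'E'
import numpy as np
o=None
for f in np.r_[np.arange(1.5,-.01,-.125),-.04]:
  d=np.array([-np.sin(f),-np.cos(f)]);n=np.array([-np.cos(f),np.sin(f)])
  c=np.array([.584,.124])+.115*d+(.006+.011*abs(n[0])+.0145*abs(n[1]))*n
  print(round(f,2),c.round(4),'' if o is None else ((c-o)*[-100,100]).round(2)); o=c
E
```

```text
clock: 9.0
tcp_pos: [0.4641, 0.1739, 0.1837]
tool_rot: [0.001, 1.0, -0.001, -0.002]
force: [0.1, 0.3, -0.4]
grip_width: 0.0002
gripper_force: 0.0
1.5 [0.4678 0.1371] 
1.38 [0.4668 0.1236] [ 0.09 -1.35]
1.25 [0.4675 0.1098] [-0.07 -1.38]
1.12 [0.47   0.0959] [-0.24 -1.39]
1.0 [0.4742 0.0822] [-0.42 -1.37]
0.88 [0.4802 0.0688] [-0.6  -1.33]
0.75 [0.4881 0.0562] [-0.79 -1.27]
0.62 [0.4977 0.0444] [-0.96 -1.17]
0.5 [0.509  0.0339] [-1.13 -1.05]
0.38 [0.5218 0.0249] [-1.28 -0.9 ]
0.25 [0.5359 0.0176] [-1.41 -0.73]
0.12 [0.5511 0.0122] [-1.52 -0.54]
0.0 [0.567 0.009] [-1.59 -0.32]
-0.04 [0.571  0.0084] [-0.4  -0.06]
```

```bash
python3 -m creep '[-0.3,-1.5,0,0,0, 0,-1.2,0,0,0, 0,-1,0,0,0, 0,-0.7,0,0,0, 0,-0.7,0,0,0, 0,-0.7,0,0,0, 0,-0.7,0,0,0, -0.1,-0.7,0,0,0, -0.1,-0.7,0,0,0, -0.2,-0.7,0,0,0, -0.2,-0.7,0,0,0, -0.3,-0.7,0,0,0, -0.3,-0.65,0,0,0, -0.4,-0.65,0,0,0, -0.4,-0.6,0,0,0, 0,0,0,0,0]'
python3 - <<'E'
from h import *
a,b=eyes.camera('side'),eyes.camera('top')
x=cv2.resize(a[135:255,170:310,::-1],None,fx=2.8,fy=4);y=cv2.resize(b[140:260,190:320,::-1],None,fx=3,fy=4)
cv2.imwrite('pics/s5.png',np.hstack([x,y]))
E
```

```text
clock: 10.6
tcp_pos: [0.4883, 0.0549, 0.186]
tool_rot: [0.001, 1.0, -0.0, -0.0]
force: [-0.0, 0.3, -0.1]
grip_width: -0.0002
gripper_force: 0.0
```

View pics/s5.png

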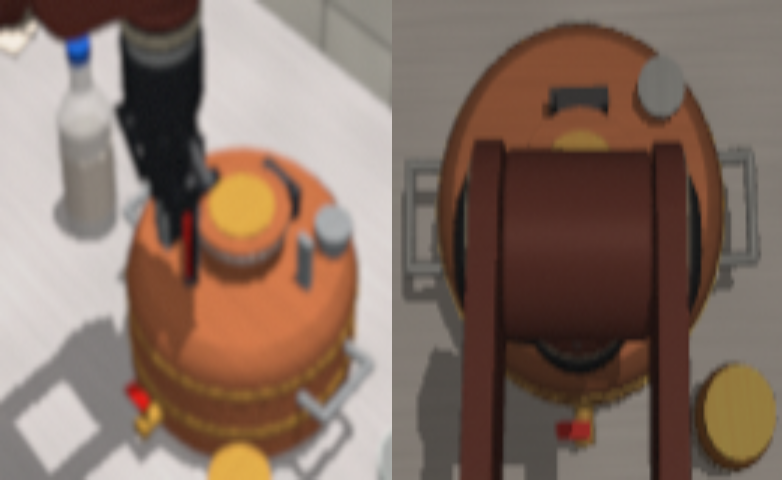

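The paddle at (190,245) is moving ahead of the fingers, the lid is still flat and the pot is unmoved. Finishing the arc.

```bash
python3 -m creep '[-0.48,-0.58,0,0,0, -0.48,-0.58,0,0,0, -0.56,-0.52,0,0,0, -0.56,-0.52,0,0,0, -0.64,-0.45,0,0,0, -0.64,-0.45,0,0,0, -0.7,-0.36,0,0,0, -0.7,-0.36,0,0,0, -0.76,-0.27,0,0,0, -0.76,-0.27,0,0,0, -0.6,-0.16,0,0,0, -0.5,-0.1,0,0,0, -0.3,0,0,0,0, 0,0,0,0,0, 0,0,0,0,0]'
```

```text
clock: 12.2
tcp_pos: [0.5649, 0.0096, 0.1862]
tool_rot: [0.0, 1.0, -0.0, 0.0]
force: [-0.5, -0.5, -0.6]
grip_width: -0.0
gripper_force: 0.0
```

```bash
python3 -m creep '[-0.1,0,0,0,0, -0.1,0,0,0,0, -0.1,0,0,0,0, 0,0,0,0,0, 0,0,0,0,0]'
```

```text
clock: 12.7
tcp_pos: [0.5675, 0.0096, 0.1861]
tool_rot: [0.0, 1.0, -0.0, -0.0]
force: [-1.6, -0.6, 0.0]
grip_width: 0.0001
gripper_force: 0.8
```

```bash
python3 -m creep '[-0.1,0,0,0,0, -0.1,0,0,0,0, 0,0,0,0,0, 0,0,0,0,0]'
```

```text
clock: 13.1
tcp_pos: [0.5676, 0.0096, 0.186]
tool_rot: [0.0, 1.0, -0.0, -0.003]
force: [-10.8, -0.8, 5.5]
grip_width: -0.0002
gripper_force: 5.1
```

The bar is firm against its stop. Backing off in -x, then up.

```bash
python3 -m creep '[0.5,0,0,0,0, 1,0,0,0,0, 2,0,0,0,0, 2,0,0,0,0, 0,0,-4,0,0, 0,0,-4,0,0, 0,0,-4,0,0, 4,4,0,0,0, 4,4,0,0,0, 0,4,0,0,0, 0,4,0,0,0, 0,4,0,0,0, 0,0,0,0,0, 0,0,0,0,0, 0,0,0,0,0]'
python3 - <<'E'
from h import *
a,b=eyes.camera('side'),eyes.camera('top')
x=cv2.resize(a[135:255,170:310,::-1],None,fx=2.8,fy=4);y=cv2.resize(b[140:260,190:320,::-1],None,fx=3,fy=4)
cv2.imwrite('pics/s6.png',np.hstack([x,y]))
E
```

```text
clock: 14.6
tcp_pos: [0.444, 0.1998, 0.3059]
tool_rot: [0.001, 1.0, -0.0, 0.0]
force: [-0.2, -0.2, -0.9]
grip_width: -0.0003
gripper_force: 0.0
```

View pics/s6.png

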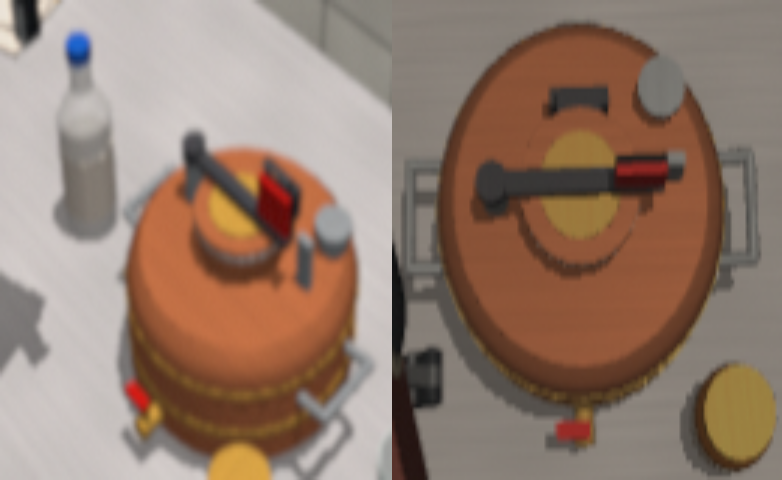

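The bar lies across the middle of the closed lid: pivot (490,185), paddle (645,170), with the stop beside it at (677,160). The pot, bottle and jar are unmoved and the arm is clear. The contact position matches a bar angle of 0 within a few mm, so I'm handing in.

```bash
python3 -c "
from workcell import env
print(env.job_done())"
```

```text
the job is handed in; nothing more can be done
None
```

The lid is down on its neck and the locking bar is home against its stop; the job was handed in at about 14.7 s with the arm clear and pot, bottle and jar seen unmoved (the glass was not re-checked), and no verdict was returned.

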